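# Stow the spare battery and lock the locker cover

### The arm

A 6-joint arm with a two-finger parallel gripper is mounted at the origin on a cart in front of the work surface, level with it; the furniture and walls round the work are solid. World frame = base frame: x ahead of the robot, y to its left, z up, the work surface at z = 0. Lengths are in m, angles in rad, forces in N, time in s.
With the tool pointing down it reaches from about 0.3 to 0.85 m from the base axis. Payload 5.4 kg.
Tool frame: the origin (TCP) lies at the very end of the fingers, on their centre line; the grasp point (between the pads) lies 19 mm behind it (ctrl.pinch_z is the distance from the TCP to the grasp point, in m); z points along the fingers, y is the line along which they close (so a half turn about z gives the same grasp; the last joint's range is limited). The gripper opens to 85 mm and grips with 20 to 120 N. Pads are 22 mm wide; open, the fingers measure 114 mm over their backs; the gripper's body (76 mm by 85 mm) begins 54 mm behind the grasp point. The pads swing forward as they close: fully open they stand 13 mm farther back than shut.
Start: joints at [-1.558, 0.158, 1.597, -0, 1.386, -0.21], TCP at [0.127, -0.561, 0.196] pointing down, gripper open.
Joint ranges: [-2.91, 2.91], [-0.94, 2.29], [0.18, 2.7], [-1.29, 4.43], [0.17, 2.64], [-3, 3]. Speed limits (rad/s): [2.57, 2.57, 3.14, 3.14, 3.14, 3.14].

### API

Orientations are given as a 3x3 rotation matrix whose columns are the frame's x, y, z axes.
In Python, from cell import ctrl gives the robot as it stands.
- The arm moves only by the tool drive_tool, never from a script. Its argument "plan" is a list of rows, each a list of 6 numbers: the shift along the tool's x, y, z in mm, then the turn, a rotation vector about the tool's x, y, z in rad. A call has 1 to 20 rows; each row is the pose to reach, as a shift and turn from the pose commanded when the call began, along the tool's axes at that moment; what a row does not reach only later rows make up. A row lasts 1/10 s, in which the tool goes at most 50 mm and 8.59 degrees, less where a joint would pass 70% of its speed; a pose out of reach is approached as far as the arm can. A call with a gripper value outside its range is refused whole. "fingers" is the closure, from -1 (fully open) to 1 (shut), set as the call begins (left out, the last holds). The fingers move at their own pace and stop on an object; "newtons" is the grip in N (left out, the last holds). Time passes only in rows, so rows that repeat a pose let the fingers close. It gives the time, the measured TCP pose, the force, the opening and the grip force at its end, in the units of the state.
- ctrl.sense(): the state, without advancing time (a new reading comes with each control period).
- ctrl.get_image(name): name is "side" or "top"; returns a dict with "pixels" (480x640x3 uint8, red, green, blue), "range_z" (480x640 float32, m along the optical axis (not along the pixel's ray), 0 where there is no reading), "fov_y" (degrees; the focal length in pixels is half the picture's height over the tangent of half this angle, whatever the lens; pixels are square), "cx", "cy" (the principal point, pixels), "dist" ([k1, k2, p1, p2, k3] as OpenCV has them; the pictures are not rectified), "cam_to_world" (4x4, takes a point from camera to world coordinates). Camera axes: x right, y down, z forward; pixel columns grow to the right and rows downward; lengths in m; the calibration is good to about 2 mm. A picture is of the moment at which its call begins.
- ctrl.sign_off(): hands the job in; it is judged then, once.
Trained networks look in the newest picture that a camera, given by its name, has taken for a name from the list of things; names that differ only in an ending like _2 or _b are one class to them, and where a whole thing is asked for, a point or a joint stands for the part that bears it (a point fixed in the world has none). Each returns a list of dicts, best first, with "p" (0 to 1); they miss things now and then, are a little off and sometimes report something else, mostly with a low value. They report only what shows in the picture. A call takes as long as a camera call.
- ctrl.find_in(camera, label): "box" ([left, top, right, bottom] in pixels, round what is visible of it).
The state is a dict: "time_s": time; "joints": joint angles; "joint_vel": joint speeds; "effort": joint torques, N m; "tool_pos": TCP position; "orientation": TCP orientation; "ft_force": force on the tool from outside, world axes, zero at the start; "wrist_torque": the same for the moment, N m; "width": opening from 0.0 (shut) to 1.0 (fully open); "gripper_force": force on a finger pad.
Only numpy, scipy, OpenCV 4.12 (cv2) and the standard library are available. Lean on these libraries where they do the work, as an engineer would, in place of code of your own. Each camera call takes 0.05 s, during which the arm holds its last target. There are 200 camera calls.

### The job

Put the spare drill battery upright into the open bay of the blue battery locker, and push the sliding cover fully shut over it. Then lock the cover with both orange-winged quarter-turn studs: push each one in against its spring and turn it clockwise to its stop, a quarter turn, so that it catches and stays in when let go. Leave the jar, the sanding block and the driver-tip case where they are.

Things in the scene. Friction and masses are not known exactly. Their poses are not given: they have to be found in the camera images.
- battery: spare drill battery, black with a light green stripe, loose, 0.45 kg, standing upright: body 72 x 104 mm (x, y) and 38 mm high, with a neck on top, x -17 to 17, y -34 to 26, z 38 to 60 mm; take it by the neck, 34 mm wide along its x. Origin at the centre of its underside
- locker: blue metal battery locker, fixed, 212 (x) x 342 mm (y -92 to 250), 95 mm high. Origin at bench height under the centre of the open bay. Bay inside: x -55 to 55, y -75 to 75 mm, floor 6 mm and rim 80 mm above the bench. From y 78 to 250 a closed housing, over which the cover parks. Cover slides along y between rails; studs lock into slotted steel keepers at x -80 (front) and 80 (rear), y 0
- bay_floor (a point): centre of the bay floor, axes as the locker
- cover (a joint): opening of the sliding aluminium cover, m: 0 fully shut against its stop, 0.165 fully open; grows toward the locker's +y. Slides with about 3 N friction and stays where it is left. Plate 195 x 170 x 4 mm, top face 91 mm above the bench. The studs only go in when it is fully shut (within about 2 mm)
- push_tab (a point): middle of the outer (+y) face of the cover's black upright push tab: 60 mm wide (x), 8 mm thick, from 91 to 116 mm above the bench (this point 103.5 mm); push it toward the locker's -y to shut the cover. Moves with the cover, axes as the locker; 59 mm toward +y from the line of the two studs
- front_press (a joint): how far the front (locker -x) stud is pushed in, m: 0 up, 0.0125 fully in (hard stop); spring 3 N at the top, about 9 N fully in. From 0.0085 its cross pin is under the keeper and it can be turned; from 0.011 the pin also clears the detent ridge. Locked, it stays in at about 0.0082
- front_turn (a joint): turn of the front (locker -x) stud, rad, positive clockwise from above, limits -0.12 to 1.5: about 0 unlocked, wing along the slide direction; a detent ridge at about 0.5 to 1.25 resists (easy with the stud held fully in); locked from about 1.3 to the stop at 1.5, wing across the slide direction. Friction about 0.02 N m
- front_wing (a point): middle of the front (locker -x) stud's upright orange wing, 38 mm long (y), 12 mm thick (x), 18 mm high; moves and turns with the stud, z up along its axis. Stands on a black flange 40 mm across, whose top is 9 mm below this point; unpressed, this point is 121 mm above the bench
- rear_press (a joint): how far the rear (locker +x) stud is pushed in, m: 0 up, 0.0125 fully in (hard stop); spring 3 N at the top, about 9 N fully in. From 0.0085 its cross pin is under the keeper and it can be turned; from 0.011 the pin also clears the detent ridge. Locked, it stays in at about 0.0082
- rear_turn (a joint): turn of the rear (locker +x) stud, rad, positive clockwise from above, limits -0.12 to 1.5: about 0 unlocked, wing along the slide direction; a detent ridge at about 0.5 to 1.25 resists (easy with the stud held fully in); locked from about 1.3 to the stop at 1.5, wing across the slide direction. Friction about 0.02 N m
- rear_wing (a point): middle of the rear (locker +x) stud's upright orange wing, 38 mm long (y), 12 mm thick (x), 18 mm high; moves and turns with the stud, z up along its axis. Stands on a black flange 40 mm across, whose top is 9 mm below this point; unpressed, this point is 121 mm above the bench
- jar: loose bystander: white parts jar with a black screw lid, 58 mm across, 60 mm high; origin at the centre of its underside
- sander: loose bystander: brown cork sanding block 61 x 105 x 28 mm; origin at the centre of its underside
- bit_case: loose bystander: shut black and grey driver-tip case with a yellow catch, 64 x 110 x 26 mm; origin at the centre of its underside

How it is judged:
On the way, in this order (a step that is already met when the one before it is completed fails the run):
1. the battery stands upright on the floor of the bay, let go, the cover still open (x of battery in the frame of locker between -0.055 and 0.055 m and y of battery in the frame of locker between -0.075 and 0.075 m and z of battery in the frame of locker between 0 and 0.014 m and angle between battery's own z axis and vertical below 0.15 rad and value of joint cover above 0.1 m and contact force between the fingers and battery below 0.3 N), for 0.2 s.
2. the cover is fully shut (value of joint cover below 0.004 m), for 0.1 s.
3. one stud is pushed in, turned and caught behind its detent (((value of joint front_turn above 1.2 rad and value of joint front_press between 0.0065 and 0.0105 m) or (value of joint rear_turn above 1.2 rad and value of joint rear_press between 0.0065 and 0.0105 m))), for 0.2 s.
4. both studs are locked (value of joint each of front_turn, rear_turn above 1.2 rad and value of joint front_press between 0.0065 and 0.0105 m and value of joint rear_press between 0.0065 and 0.0105 m), for 0.2 s.
At the end, for the whole second after the job is handed in: The battery is inside the bay, on its floor (underside within 14 mm of the bench height), upright within 0.15 rad and at rest; the cover is shut within 4 mm; both studs are turned more than 1.2 rad clockwise and stay in by themselves, 6.5 to 10.5 mm deep (all of step 4 and x of battery in the frame of locker between -0.055 and 0.055 m and y of battery in the frame of locker between -0.075 and 0.075 m and z of battery in the frame of locker between 0 and 0.014 m and angle between battery's own z axis and vertical below 0.15 rad and value of joint cover below 0.004 m and linear speed of battery below 0.02 m/s); the robot touches nothing.
It fails at once if the jar is shoved more than 30 mm from its place (distance of jar from where it was at the start of the episode above 0.03 m).
It fails at once if the sanding block is shoved more than 30 mm from its place (distance of sander from where it was at the start of the episode above 0.03 m).
It fails at once if the driver-tip case is shoved more than 30 mm from its place (distance of bit_case from where it was at the start of the episode above 0.03 m).
It also fails if it takes over 67 s, if anything falls off the work surface, if the arm or the gripper's body presses on something with over 40 N, if the wrist force passes 120 N, or if a joint passes its speed limit or range.

## Working session

There is one attempt and no reset: what is moved stays moved. The work goes in short steps, Python scripts to look and compute and a tool call to move; the robot and the scene stay as the last step left them, time stands still between calls to the robot, and variables do not carry over. Pictures are saved under pics/ and viewed, at most 10 in all, crops included, and the job is handed in when it is done.

Besides the shell and the picture viewer there is one more tool, called after ">>>" by a JSON object that holds its "api" and its "payload", one argument or row to a line. drive_tool: Moves the arm, as the interface text tells. Its arguments: {"type":"object","properties":{"plan":{"type":"array","items":{"type":"array","items":{"type":"number"}}},"fingers":{"type":"number"},"newtons":{"type":"number"}},"required":["plan"]}

```bash
mkdir -p pics; ls
cat > h.py <<'E'
import numpy as np, cv2
from cell import ctrl
def grab(n):
    im=ctrl.get_image(n); cv2.imwrite(f'/tmp/{n}.png',im['pixels'][:,:,::-1]); return im
def cloud(im):
    H,W=im['range_z'].shape; f=H/2/np.tan(np.radians(im['fov_y'])/2)
    K=np.array([[f,0,im['cx']],[0,f,im['cy']],[0,0,1.]])
    u,v=np.meshgrid(np.arange(W),np.arange(H))
    p=cv2.undistortPoints(np.stack([u,v],-1).reshape(-1,1,2).astype(float),K,np.array(im['dist'],float)).reshape(H,W,2)
    z=im['range_z']; P=np.dstack([p[...,0]*z,p[...,1]*z,z,np.ones_like(z)])@np.array(im['cam_to_world']).T
    P=P[...,:3]; P[z<=0]=np.nan; return P
E
python3 - <<'E'
from h import *
s=ctrl.sense(); print(s)
for n in('top','side'):
    im=grab(n); cv2.imwrite(f'pics/{n}0.png',im['pixels'][:,:,::-1]); np.save(f'/tmp/{n}P.npy',cloud(im))
    print(n,np.round(im['cam_to_world'],3).tolist(),im['fov_y'])
    for l in('battery','locker','cover','push_tab','front_wing','rear_wing','jar','sander','bit_case'):
        print(l,[(np.round(d['box']).tolist(),round(d['p'],2)) for d in ctrl.find_in(n,l)[:2]])
E
```

```text
pics
{'time_s': 0.0, 'joints': array([-1.55810488e+00,  1.59081644e-01,  1.59823617e+00,  6.75968706e-06,
        1.38618214e+00, -2.10078659e-01]), 'joint_vel': array([ 7.45858329e-05, -3.48925458e-04, -6.02225460e-04,  5.25358085e-04,
        3.65365723e-04, -1.39150247e-03]), 'effort': array([-3.73804642e-04, -3.95998049e+01, -3.31434274e+01, -5.92080232e-04,
        8.48822499e-03, -2.54920377e-05]), 'tool_pos': array([ 0.12702098, -0.56011575,  0.19549667]), 'orientation': array([[ 9.75289467e-01,  2.20930885e-01, -1.75613797e-05],
       [ 2.20930515e-01, -9.75287686e-01,  1.90722497e-03],
       [ 4.04237503e-04, -1.86397627e-03, -9.99998181e-01]]), 'ft_force': array([-0.0431045 , -0.20472469,  0.01852812]), 'wrist_torque': array([ 0.01284875, -0.01306757, -0.05770268]), 'gripper_force': 0.0, 'width': 1.0042934052411447}
top [[-0.027, -0.997, 0.079, 0.468], [-1.0, 0.028, 0.008, 0.043], [-0.01, -0.078, -0.997, 1.304], [0.0, 0.0, 0.0, 1.0]] 50.558161550984295
battery [([442.0, 257.0, 489.0, 297.0], 0.91), ([414.0, 328.0, 459.0, 353.0], 0.31)]
locker [([199.0, 195.0, 343.0, 307.0
[... 240 characters left out ...]
[226.0, 207.0, 241.0, 223.0], 0.69)]
jar [([408.0, 170.0, 431.0, 194.0], 0.61)]
sander [([147.0, 276.0, 187.0, 303.0], 0.68)]
bit_case [([412.0, 325.0, 462.0, 350.0], 0.74)]
side [[0.921, -0.266, 0.286, 0.019], [-0.39, -0.611, 0.689, -1.199], [-0.009, -0.746, -0.666, 1.311], [0.0, 0.0, 0.0, 1.0]] 42.8700562008746
battery [([335.0, 329.0, 383.0, 369.0], 0.85)]
locker [([265.0, 172.0, 367.0, 275.0], 0.59)]
cover [([271.0, 175.0, 342.0, 215.0], 0.72)]
push_tab [([272.0, 176.0, 345.0, 217.0], 0.73)]
front_wing []
rear_wing [([326.0, 178.0, 334.0, 190.0], 0.63)]
jar [([409.0, 275.0, 432.0, 302.0], 0.78)]
sander [([247.0, 179.0, 269.0, 205.0], 0.72)]
bit_case [([279.0, 333.0, 312.0, 375.0], 0.63)]
```

Run:
```python
import cv2
a=cv2.imread('pics/top0.png')[150:370,130:510]; cv2.imwrite('pics/top_crop.png',cv2.resize(a,None,fx=2.1,fy=2.1,interpolation=cv2.INTER_CUBIC))
```

```text
(no output)
```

View pics/top_crop.png

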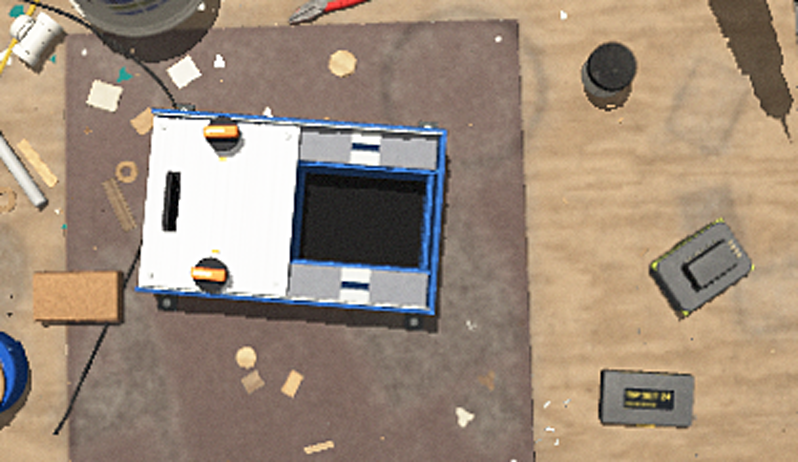

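Run:
```python
import numpy as np,cv2
P=np.load('/tmp/topP.npy'); im=cv2.imread('pics/top0.png')
def rect(name,box,zlo,zhi,hs=None):
    l,t,r,b=box; Q=P[t:b,l:r].reshape(-1,3); c=im[t:b,l:r].reshape(-1,3)
    m=(Q[:,2]>zlo)&(Q[:,2]<zhi)
    if hs is not None:
        h=cv2.cvtColor(c[None],cv2.COLOR_BGR2HSV)[0].astype(int); m&=(h[:,0]>=hs[0])&(h[:,0]<=hs[1])&(h[:,1]>hs[2])
    q=Q[m]; R=cv2.minAreaRect(q[:,:2].astype(np.float32)*1000)
    print(name,len(q),'z',np.round(np.nanpercentile(q[:,2],[5,50,95]),4),'rect',np.round(R[0],1),np.round(R[1],1),round(R[2],1), 'mean',np.round(np.nanmean(q,0)*1000,1))
rect('batt body',(435,250,495,305),.02,.09)
rect('batt neck',(435,250,495,305),.05,.09)
rect('locker',(190,185,350,315),.05,.15)
rect('cover plate',(190,185,290,315),.083,.1)
rect('orange front',(215,270,250,295),.05,.2,(4,18,140))
rect('orange rear',(215,200,250,228),.05,.2,(4,18,140))
rect('tab',(190,215,225,280),.098,.13)
rect('jar',(400,160,440,200),.03,.09)
rect('sander',(140,270,192,308),.015,.05)
rect('bit',(405,318,468,358),.015,.05)
print('bench',np.nanmedian(P[300:340,480:520,2]), np.nanmedian(P[320:350,200:300,2]))
```

```text
batt body 1188 z [0.0293 0.0363 0.0617] rect [ 488.9 -334.4] [ 76.8 105.4] 32.0 mean [ 488.8 -330.8   41.3]
batt neck 324 z [0.0522 0.0591 0.0634] rect [ 492.2 -340. ] [33.6 66.3] 33.8 mean [ 490.9 -336.6   58.7]
locker 9549 z [0.0753 0.0898 0.1096] rect [565. 152.] [342.5 214. ] 84.2 mean [567.4 173.7  89.1]
cover plate 5746 z [0.0864 0.0907 0.0959] rect [571.1 208.4] [228.9 213.3] 84.2 mean [571.5 230.   90.8]
orange front 49 z [0.1093 0.1269 0.1318] rect [494.2 241.8] [35.7 14. ] 81.5 mean [493.5 239.9 123.6]
orange rear 40 z [0.1186 0.1254 0.1315] rect [652.4 226.1] [15.5 36.7] 10.4 mean [649.4 224.1 124.8]
tab 131 z [0.0996 0.1138 0.12  ] rect [548.7 284.8] [115.8  34.3] 15.6 mean [572.1 286.3 112.7]
jar 463 z [0.0409 0.0563 0.0605] rect [ 730.3 -229.9] [56.7 58.4] 43.3 mean [ 728.9 -229.    55.3]
sander 962 z [0.021  0.0266 0.0313] rect [474.1 420.8] [105.3  58.7] 88.8 mean [473.8 420.6  26.5]
bit 1092 z [0.0184 0.0226 0.027 ] rect [ 331.2 -263.9] [111.4  65.8] 84.5 mean [ 332.9 -262.9   22.7]
bench -0.002933387845071911 -0.00033812005290623226
```

The picture shows the locker with its cover parked open to the left: wings at about (220,132) and (210,273) in the crop, tab at (172,200). The battery is at right (702,268) with the bit case below it, the jar above it and the sander at left.

The measured sizes match those given (342×214, 105×77, neck 34×66). Locker yaw is about -5.8° and battery x-axis about 33°. Next I move above the battery neck.

>>> {"api": "drive_tool", "payload": {
  "plan": [
    [404,-135,40,0,0,-1.929],
    [404,-135,40,0,0,-1.929],
    [404,-135,40,0,0,-1.929],
    [404,-135,40,0,0,-1.929],
    [404,-135,40,0,0,-1.929],
    [404,-135,40,0,0,-1.929],
    [404,-135,40,0,0,-1.929],
    [404,-135,40,0,0,-1.929],
    [404,-135,40,0,0,-1.929],
    [404,-135,40,0,0,-1.929],
    [404,-135,40,0,0,-1.929],
    [404,-135,40,0,0,-1.929],
    [404,-135,40,0,0,-1.929],
    [404,-135,40,0,0,-1.929],
    [404,-135,40,0,0,-1.929],
    [404,-135,40,0,0,-1.929]
  ],
  "fingers": -1,
  "newtons": 60
}}

```text
time_s: 2.6
tool_pos: [0.4912, -0.3399, 0.1565]
orientation: [[-0.547, 0.837, 0.0], [0.837, 0.547, -0.0], [-0.0, -0.0, -1.0]]
ft_force: [0.2, 0.6, 0.0]
width: 1.004
gripper_force: 0.0
```

>>> {"api": "drive_tool", "payload": {
  "plan": [
    [0,0,40,0,0,0],
    [0,0,80,0,0,0],
    [0,0,105,0,0,0],
    [0,0,116,0,0,0],
    [0,0,116,0,0,0]
  ]
}}

```text
time_s: 3.1
tool_pos: [0.4903, -0.339, 0.0391]
orientation: [[-0.548, 0.836, -0.002], [0.836, 0.548, 0.002], [0.003, -0.001, -1.0]]
ft_force: [0.5, -0.4, 0.3]
width: 1.003
gripper_force: 0.0
```

>>> {"api": "drive_tool", "payload": {
  "plan": [
    [0,0,0,0,0,0],
    [0,0,0,0,0,0],
    [0,0,0,0,0,0],
    [0,0,0,0,0,0],
    [0,0,0,0,0,0],
    [0,0,0,0,0,0],
    [0,0,0,0,0,0],
    [0,0,0,0,0,0]
  ],
  "fingers": 1,
  "newtons": 70
}}

```text
time_s: 3.9
tool_pos: [0.4912, -0.3398, 0.0405]
orientation: [[-0.549, 0.836, -0.0], [0.836, 0.549, 0.0], [0.0, -0.0, -1.0]]
ft_force: [-1.2, -0.6, -0.1]
width: -0.002
gripper_force: 0.0
```

Run:
```python
from h import *
a=grab('side')['pixels'][:,:,::-1][250:410,260:470]
b=grab('top')['pixels'][:,:,::-1][200:340,400:560]
cv2.imwrite('pics/p2.png',np.hstack([cv2.resize(a,(480,366)),cv2.resize(b,(320,280)).copy() if 0 else cv2.resize(b,(320,366))]))
```

```text
(no output)
```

View pics/p2.png

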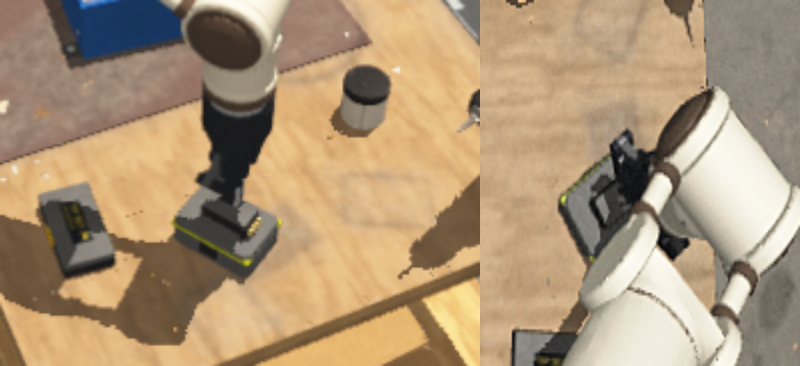

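The fingers closed just behind the neck (side crop about (235,200)), so they missed it. The battery still stands at about (228,235). I measure battery and fingers together from both cameras.

Run:
```python
from h import *
im0=cv2.imread('pics/side0.png'); P0=np.load('/tmp/sideP.npy')
s=ctrl.sense(); print(s['tool_pos'])
def rect(n,q):
    R=cv2.minAreaRect(q[:,:2].astype(np.float32)*1000); print(n,len(q),np.round(R[0],1),np.round(R[1],1),round(R[2],1),np.round(np.nanpercentile(q[:,2],[5,95]),3))
for nm,P in (('side before',P0),('side now',cloud(grab('side')))):
    Q=P[322:375,325:392].reshape(-1,3)
    rect(nm+' neck',Q[(Q[:,2]>.052)&(Q[:,2]<.066)]); rect(nm+' body',Q[(Q[:,2]>.03)&(Q[:,2]<.042)]); 
im=grab('side'); P=cloud(im)
Q=P[280:375,325:392].reshape(-1,3)
for z in (.045,.065,.08,.1): rect('slice %g'%z,Q[(abs(Q[:,2]-z)<.008)])
T=cloud(grab('top'));Q=T[250:305,435:495].reshape(-1,3); rect('top body',Q[(Q[:,2]>.025)&(Q[:,2]<.045)])
print([ctrl.find_in(c,'battery')[:1] for c in('top','side')])
```

```text
[ 0.49116487 -0.3398035   0.04041596]
side before neck 267 [ 491.2 -341. ] [37.9 65.9] 33.7 [0.053 0.064]
side before body 529 [ 487.9 -334.6] [ 78.7 107.5] 30.6 [0.031 0.04 ]
side now neck 224 [ 490.3 -340.7] [36.2 66.4] 38.0 [0.053 0.063]
side now body 508 [ 487.6 -335.2] [ 76.6 105.9] 31.8 [0.031 0.04 ]
slice 0.045 238 [ 487.5 -335.9] [ 70.6 100.8] 31.9 [0.037 0.053]
slice 0.065 157 [ 489.9 -338.4] [34.5 57.6] 32.5 [0.057 0.064]
slice 0.08 19 [ 490.8 -346.8] [26.9 10.6] 0.0 [0.078 0.088]
slice 0.1 30 [ 487.7 -349.8] [14. 26.] 82.2 [0.093 0.107]
top body 529 [ 484.4 -321.9] [69.2 82.9] 36.1 [0.029 0.04 ]
[[{'box': [442.1, 260.3, 476.9, 299.1], 'p': 0.67}], [{'box': [337.0, 330.2, 386.5, 371.7], 'p': 0.87}]]
```

Run:
```python
from h import *
im=grab('side'); P=cloud(im)
a=im['pixels'][:,:,::-1][285:380,320:400]
a=cv2.convertScaleAbs(a,alpha=1.8,beta=25)
cv2.imwrite('pics/p3.png',cv2.resize(a,None,fx=6,fy=6,interpolation=cv2.INTER_CUBIC))
for v in range(318,352,2):
    print(v,[tuple(np.round(P[v,u]*1000).astype(int)) if np.isfinite(P[v,u,0]) else None for u in range(345,372,5)])
```

```text
318 [(np.int64(511), np.int64(-205), np.int64(-6)), (np.int64(524), np.int64(-210), np.int64(-7)), (np.int64(461), np.int64(-359), np.int64(186)), (np.int64(470), np.int64(-368), np.int64(191)), (np.int64(485), np.int64(-365), np.int64(181)), (np.int64(507), np.int64(-350), np.int64(154))]
320 [(np.int64(506), np.int64(-215), np.int64(-1)), (np.int64(518), np.int64(-221), np.int64(0)), (np.int64(458), np.int64(-364), np.int64(185)), (np.int64(472), np.int64(-364), np.int64(179)), (np.int64(484), np.int64(-366), np.int64(175)), (np.int64(510), np.int64(-347), np.int64(141))]
322 [(np.int64(504), np.int64(-219), np.int64(-4)), (np.int64(513), np.int64(-232), np.int64(6)), (np.int64(458), np.int64(-365), np.int64(179)), (np.int64(472), np.int64(-364), np.int64(171)), (np.int64(488), np.int64(-361), np.int64(160)), (np.int64(566), np.int64(-250), np.int64(0))]
324 [(np.int64(499), np.int64(-230), np.int64(2)), (np.int64(452), np.int64(-352), np.int64(160)), (np.int64(457), np.int64(-368), np.int64(175)), (np.int64(476), np.int64(-358), np.int64(155)), (np.int64(490), np.int64(-358), np.i
[... 3107 characters left out ...]
, np.int64(-354), np.int64(61)), (np.int64(495), np.int64(-357), np.int64(58)), (np.int64(508), np.int64(-359), np.int64(53))]
348 [(np.int64(452), np.int64(-329), np.int64(37)), (np.int64(465), np.int64(-333), np.int64(36)), (np.int64(473), np.int64(-345), np.int64(46)), (np.int64(484), np.int64(-352), np.int64(48)), (np.int64(491), np.int64(-365), np.int64(61)), (np.int64(507), np.int64(-362), np.int64(49))]
350 [(np.int64(451), np.int64(-331), np.int64(33)), (np.int64(463), np.int64(-337), np.int64(33)), (np.int64(474), np.int64(-343), np.int64(35)), (np.int64(484), np.int64(-352), np.int64(40)), (np.int64(490), np.int64(-366), np.int64(54)), (np.int64(505), np.int64(-366), np.int64(46))]
```

View pics/p3.png

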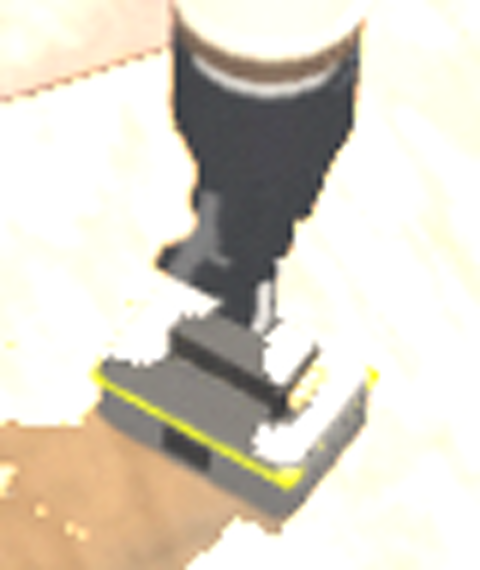

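The closed fingers appear to end above the neck top, around z 63, though the reported TCP is at z 40. I lift and measure the real fingertip height.

>>> {"api": "drive_tool", "payload": {
  "plan": [
    [0,0,-50,0,0,0],
    [0,0,-100,0,0,0],
    [0,0,-110,0,0,0],
    [0,0,-110,0,0,0],
    [0,0,-110,0,0,0]
  ]
}}

```text
time_s: 4.8
tool_pos: [0.4906, -0.3392, 0.149]
orientation: [[-0.549, 0.836, -0.002], [0.836, 0.549, 0.002], [0.002, -0.0, -1.0]]
ft_force: [-1.0, -0.2, 0.4]
width: -0.0
gripper_force: 0.0
```

Run:
```python
from h import *
s=ctrl.sense(); t=s['tool_pos']; print(t,s['width'])
ims=[]
for c in ('side','top'):
    im=grab(c);P=cloud(im)
    d=(P-t)@s['orientation']
    m=(abs(d[...,0])<.06)&(abs(d[...,1])<.08)&(d[...,2]>-.13)&(d[...,2]<.06)
    q=d[m]*1000; print(c,len(q))
    for lo in range(-120,60,10):
        k=(q[:,2]>=lo)&(q[:,2]<lo+10)
        if k.sum(): print(lo,k.sum(),'x',np.round(np.percentile(q[k,0],[5,95])),'y',np.round(np.percentile(q[k,1],[5,95])))
    if c=='side': ims.append(cv2.convertScaleAbs(im['pixels'][:,:,::-1][250:370,310:410],alpha=1.8,beta=25))
cv2.imwrite('pics/p4.png',cv2.resize(ims[0],None,fx=5,fy=5,interpolation=cv2.INTER_CUBIC))
```

```text
[ 0.49057158 -0.33918747  0.14900385] -0.0004961324236871986
side 343
-120 42 x [-17.  -4.] y [-52.  14.]
-110 60 x [-16.   4.] y [-43.  39.]
-100 34 x [-13.   5.] y [-37.  35.]
-90 44 x [-13.   7.] y [-27.  27.]
-80 9 x [-12.  -8.] y [-11.  23.]
-70 20 x [-11.  -3.] y [-16.   5.]
-60 23 x [-10.   4.] y [-16.   3.]
-50 20 x [-11.   3.] y [-11.   2.]
-40 3 x [-9. -6.] y [-8.  4.]
top 362
-120 46 x [ 4. 16.] y [-53.  46.]
-110 41 x [ 4. 16.] y [-45.  45.]
-100 28 x [-0. 13.] y [-21.  36.]
-90 39 x [-2. 13.] y [-2. 28.]
-80 8 x [ 6. 12.] y [-6. 10.]
-70 9 x [ 5. 10.] y [-5.  9.]
-60 20 x [ 5. 11.] y [-9. 12.]
-50 14 x [ 4. 11.] y [-13.  10.]
```

View pics/p4.png

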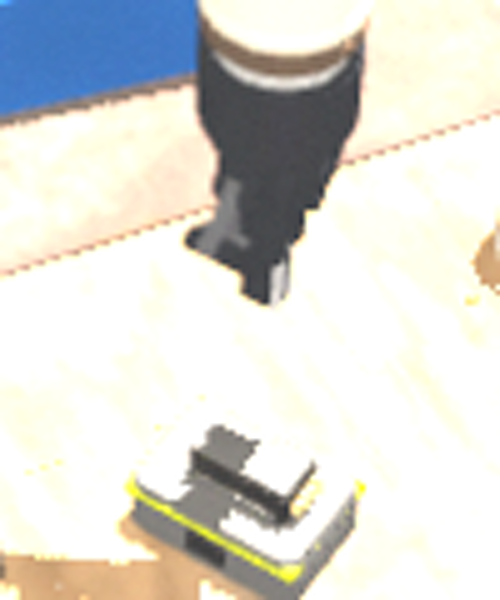

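Both cameras agree that the real fingertips end about 38 mm short of the reported TCP. I apply that offset and go 36 mm deeper.

>>> {"api": "drive_tool", "payload": {
  "plan": [
    [0,0,0,0,0,0],
    [0,0,20,0,0,0],
    [0,0,50,0,0,0],
    [0,0,85,0,0,0],
    [0,0,115,0,0,0],
    [0,0,133,0,0,0],
    [0,0,143,0,0,0],
    [0,0,145,0,0,0],
    [0,0,145,0,0,0]
  ],
  "fingers": -1
}}

```text
time_s: 5.8
tool_pos: [0.4914, -0.34, 0.0057]
orientation: [[-0.549, 0.836, 0.0], [0.836, 0.549, -0.0], [-0.0, 0.0, -1.0]]
ft_force: [-0.7, -0.4, 0.1]
width: 1.001
gripper_force: 0.0
```

>>> {"api": "drive_tool", "payload": {
  "plan": [
    [0,0,0,0,0,0],
    [0,0,0,0,0,0],
    [0,0,0,0,0,0],
    [0,0,0,0,0,0],
    [0,0,0,0,0,0],
    [0,0,0,0,0,0],
    [0,0,0,0,0,0]
  ],
  "fingers": 1,
  "newtons": 70
}}

```text
time_s: 6.5
tool_pos: [0.492, -0.3405, 0.0067]
orientation: [[-0.549, 0.836, 0.002], [0.836, 0.549, -0.001], [-0.002, 0.001, -1.0]]
ft_force: [-0.1, 1.0, 5.1]
width: 0.376
gripper_force: 71.3
```

```bash
python3 -c "
from h import *
print(ctrl.pinch_z, ctrl.sense()['ft_force'])"
```

```text
0.0187 [-0.14014212  1.00990826  5.14740271]
```

>>> {"api": "drive_tool", "payload": {
  "plan": [
    [0,0,-15,0,0,0],
    [0,0,-45,0,0,0],
    [0,0,-85,0,0,0],
    [0,0,-125,0,0,0],
    [0,0,-150,0,0,0],
    [0,0,-155,0,0,0],
    [0,0,-155,0,0,0]
  ]
}}

```text
time_s: 7.2
tool_pos: [0.491, -0.3397, 0.1604]
orientation: [[-0.549, 0.836, -0.0], [0.836, 0.549, 0.0], [0.0, -0.0, -1.0]]
ft_force: [-0.1, -0.6, -5.6]
width: 0.377
gripper_force: 70.2
```

>>> {"api": "drive_tool", "payload": {
  "plan": [
    [15,14,0,0,0,0.05],
    [45,41,0,0,0,0.12],
    [76,69,0,0,0,0.2],
    [107,97,0,0,0,0.28],
    [138,125,0,0,0,0.36],
    [169,153,0,0,0,0.44],
    [200,181,0,0,0,0.52],
    [231,210,0,0,0,0.6],
    [262,238,0,0,0,0.65],
    [288,262,0,0,0,0.682],
    [300,273,0,0,0,0.682],
    [304,276,0,0,0,0.682],
    [304,276,0,0,0,0.682],
    [304,276,0,0,0,0.682],
    [304,276,0,0,0,0.682]
  ]
}}

```text
time_s: 8.7
tool_pos: [0.5549, 0.0643, 0.1603]
orientation: [[0.103, 0.995, -0.001], [0.995, -0.103, -0.0], [-0.0, -0.0, -1.0]]
ft_force: [0.3, -0.4, -3.8]
width: 0.371
gripper_force: 70.2
```

Run:
```python
from h import *
s=ctrl.sense(); print(s['tool_pos'],s['ft_force'],s['width'])
im=grab('side'); a=im['pixels'][:,:,::-1][130:300,240:400]
P=cloud(im); T=cloud(grab('top'))
cv2.imwrite('pics/p5.png',cv2.resize(cv2.convertScaleAbs(a,alpha=1.3,beta=10),None,fx=3.5,fy=3.5,interpolation=cv2.INTER_CUBIC))
o=np.array([.5565,.072]); R=np.array([[.995,.101],[-.101,.995]])
for n,C in(('side',P),('top',T)):
    L=(C[...,:2]-o)@R; z=C[...,2]
    m=(abs(L[...,0])<.06)&(abs(L[...,1])<.085)&(z>.135)&(z<.185)
    if m.sum()>5: print(n,m.sum(),cv2.minAreaRect(L[m].astype(np.float32)*1000),np.percentile(z[m],[2,50,98]))
T0=np.load('/tmp/topP.npy'); L=(T0[...,:2]-o)@R; m=(abs(L[...,0])<.075)&(abs(L[...,1])<.09)&(T0[...,2]<.02)
print('floor',m.sum(),np.percentile(L[m]*1000,[2,98],axis=0),np.median(T0[m][:,2]))
```

```text
[0.55493265 0.06433839 0.16026224] [ 0.26162866 -0.3514639  -3.83250906] 0.37146365037221857
side 272 ((-23.77776527404785, -16.567779541015625), (66.70375061035156, 124.9800796508789), 37.45642852783203) [0.15256782 0.17105538 0.1847336 ]
top 46 ((-23.130050659179688, -15.636077880859375), (55.601070404052734, 121.79842376708984), 30.745723724365234) [0.15348925 0.18256121 0.18477423]
floor 2619 [[-50.84715691 -73.66651167]
 [ 54.70587149  77.53776616]] 0.005783137542881178
```

View pics/p5.png

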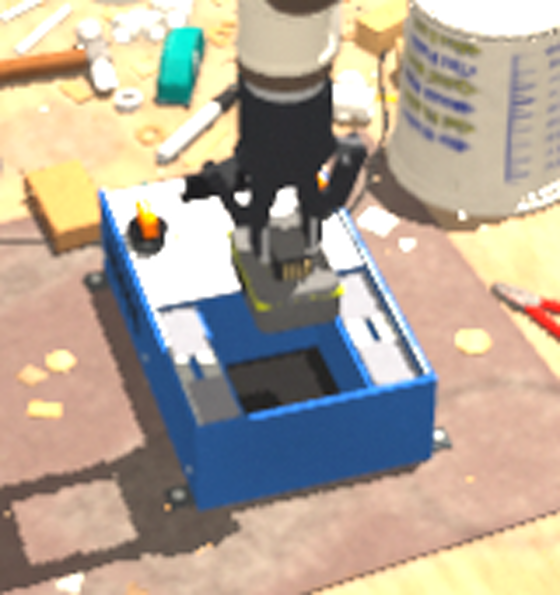

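The side view shows the battery upright in the grip at about (290,280), square over the bay opening (290,380). I lower it.

>>> {"api": "drive_tool", "payload": {
  "plan": [
    [2,3,20,0,0,0],
    [2,3,50,0,0,0],
    [2,3,80,0,0,0],
    [2,3,105,0,0,0],
    [2,3,125,0,0,0],
    [2,3,138,0,0,0],
    [2,3,144,0,0,0],
    [2,3,147,0,0,0],
    [2,3,147,0,0,0]
  ]
}}

```text
time_s: 9.7
tool_pos: [0.5592, 0.0671, 0.0159]
orientation: [[0.101, 0.995, 0.001], [0.995, -0.101, -0.0], [-0.0, 0.001, -1.0]]
ft_force: [-4.7, 0.4, 5.2]
width: 0.377
gripper_force: 71.3
```

>>> {"api": "drive_tool", "payload": {
  "plan": [
    [0,0,0,0,0,0],
    [0,0,0,0,0,0],
    [0,0,0,0,0,0],
    [0,0,-1,0,0,0],
    [0,0,-2,0,0,0]
  ],
  "fingers": -0.25
}}

```text
time_s: 10.2
tool_pos: [0.5585, 0.0674, 0.0157]
orientation: [[0.101, 0.995, 0.0], [0.995, -0.101, -0.0], [0.0, 0.0, -1.0]]
ft_force: [-0.1, 0.0, 0.2]
width: 0.621
gripper_force: 0.0
```

>>> {"api": "drive_tool", "payload": {
  "plan": [
    [0,0,-15,0,0,0],
    [0,0,-45,0,0,0],
    [0,0,-90,0,0,0],
    [0,0,-135,0,0,0],
    [0,0,-165,0,0,0],
    [0,0,-170,0,0,0],
    [0,0,-170,0,0,0]
  ]
}}

```text
time_s: 10.9
tool_pos: [0.5592, 0.0674, 0.1875]
orientation: [[0.101, 0.995, 0.004], [0.995, -0.101, -0.0], [0.0, 0.004, -1.0]]
ft_force: [-0.5, -0.7, -0.1]
width: 0.632
gripper_force: 0.0
```

>>> {"api": "drive_tool", "payload": {
  "plan": [
    [40,0,0,0,0,0],
    [85,0,0,0,0,0],
    [130,0,0,0,0,0],
    [175,0,0,0,0,0],
    [220,0,0,0,0,0],
    [260,0,0,0,0,0],
    [285,0,0,0,0,0],
    [290,0,0,0,0,0],
    [290,0,0,0,0,0],
    [290,0,40,0,0,0],
    [290,0,80,0,0,0],
    [290,0,110,0,0,0],
    [290,0,122,0,0,0],
    [290,0,122,0,0,0],
    [290,0,122,0,0,0]
  ],
  "fingers": 1,
  "newtons": 40
}}

```text
time_s: 12.4
tool_pos: [0.5887, 0.3557, 0.0652]
orientation: [[0.102, 0.995, 0.002], [0.995, -0.102, 0.001], [0.001, 0.002, -1.0]]
ft_force: [0.4, 0.8, 0.9]
width: 0.001
gripper_force: 0.0
```

Run:
```python
from h import *
s=ctrl.sense(); t=s['tool_pos']; print(t)
ims=[]
C={c:grab(c) for c in('side','top')}
o=np.array([.5586,.0737]); R=np.array([[.995,.101],[-.101,.995]])
for c in C:
    P=cloud(C[c]); d=(P-t)@s['orientation']*1000
    m=(abs(d[...,0])<25)&(abs(d[...,1])<25)&(d[...,2]>-80)&(d[...,2]<-20); q=d[m]
    print(c,'finger',len(q),np.round(np.percentile(q,[2,50,98],axis=0),1).tolist())
    L=(P[...,:2]-o)@R*1000; z=P[...,2]
    for n,(x0,x1,y0,y1,z0,z1) in dict(batt=(-55,55,-75,75,.015,.075),neck=(-55,55,-75,75,.055,.075),tab=(-40,40,200,235,.1,.122)).items():
        k=(L[...,0]>x0)&(L[...,0]<x1)&(L[...,1]>y0)&(L[...,1]<y1)&(z>z0)&(z<z1)
        if k.sum()>5: r=cv2.minAreaRect(L[k].astype(np.float32)); print(c,n,k.sum(),np.round(r[0],1),np.round(r[1],1),round(r[2],1),np.round(np.percentile(z[k],[50,95]),3))
a=C['side']['pixels'][:,:,::-1][140:280,240:400]; b=C['top']['pixels'][:,:,::-1][170:320,160:360]
cv2.imwrite('pics/p6.png',cv2.convertScaleAbs(np.hstack([cv2.resize(a,(400,350)),cv2.resize(b,(400,350))]),alpha=1.4,beta=15))
```

```text
[0.58867342 0.35567002 0.06522765]
side finger 88 [[-18.3, -14.8, -79.2], [-8.2, -1.7, -61.2], [2.9, 13.7, -39.2]]
side batt 590 [3.8 7.9] [134.  102.2] 90.0 [0.05  0.073]
side neck 255 [3.8 7.2] [132.5 102.2] 90.0 [0.068 0.074]
side tab 91 [ -2.7 212.4] [24.1 60.2] 87.6 [0.111 0.118]
top finger 30 [[-14.0, -14.3, -79.6], [-10.9, -3.8, -52.5], [-6.6, 10.0, -40.5]]
top batt 1419 [8.3 0. ] [149.1  93.2] 90.0 [0.045 0.071]
top neck 435 [17.8  0.4] [148.2  74.1] 90.0 [0.068 0.073]
top tab 114 [ -1.7 217.2] [ 9.2 57.8] 89.7 [0.113 0.118]
```

View pics/p6.png

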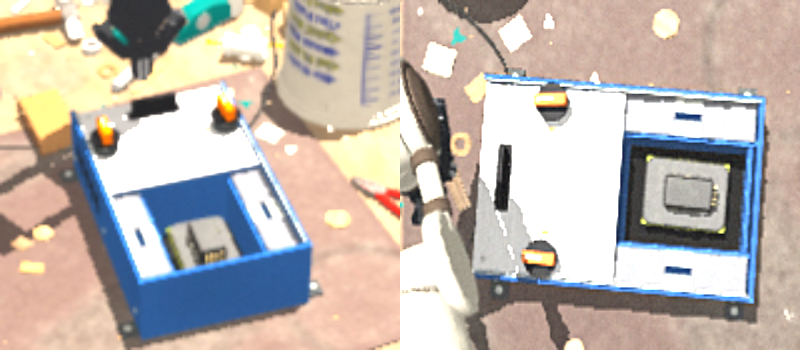

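The battery sits flat and upright in the bay (top crop about (690,193)). The closed fingers are behind the tab at about (140,65). I push the cover shut.

>>> {"api": "drive_tool", "payload": {
  "plan": [
    [-20,0,4,0,0,0],
    [-40,0,5,0,0,0],
    [-50,0,5,0,0,0],
    [-60,0,5,0,0,0],
    [-75,0,5,0,0,0],
    [-90,0,5,0,0,0],
    [-105,0,5,0,0,0],
    [-120,0,5,0,0,0],
    [-135,0,5,0,0,0],
    [-150,0,5,0,0,0],
    [-165,0,5,0,0,0],
    [-178,0,5,0,0,0],
    [-188,0,5,0,0,0],
    [-196,0,5,0,0,0],
    [-202,0,5,0,0,0],
    [-206,0,5,0,0,0],
    [-209,0,5,0,0,0],
    [-211,0,5,0,0,0],
    [-211,0,5,0,0,0]
  ]
}}

```text
time_s: 14.4
tool_pos: [0.5659, 0.1458, 0.0583]
orientation: [[0.101, 0.995, -0.001], [0.995, -0.101, -0.001], [-0.001, -0.001, -1.0]]
ft_force: [1.9, 1.4, 0.6]
width: 0.003
gripper_force: 0.6
```

>>> {"api": "drive_tool", "payload": {
  "plan": [
    [-2,0,0,0,0,0],
    [-3,0,0,0,0,0],
    [-4,0,0,0,0,0],
    [-5,0,0,0,0,0],
    [-6,0,0,0,0,0],
    [-7,0,0,0,0,0],
    [-7,0,0,0,0,0]
  ]
}}

```text
time_s: 15.1
tool_pos: [0.566, 0.1456, 0.0584]
orientation: [[0.101, 0.995, 0.003], [0.995, -0.101, 0.011], [0.011, 0.002, -1.0]]
ft_force: [5.2, 25.2, -2.8]
width: 0.004
gripper_force: 12.4
```

Force rose to 25 N with no further motion, so the cover is on its stop. I back off, rise clear, and measure the studs.

>>> {"api": "drive_tool", "payload": {
  "plan": [
    [10,0,0,0,0,0],
    [35,0,0,0,0,0],
    [65,0,0,0,0,0],
    [100,0,-30,0,0,0],
    [145,0,-75,0,0,0],
    [190,0,-110,0,0,0],
    [190,0,-120,0,0,0],
    [190,0,-120,0,0,0]
  ],
  "fingers": -0.1
}}

```text
time_s: 15.9
tool_pos: [0.5865, 0.3306, 0.1827]
orientation: [[0.098, 0.995, 0.007], [0.995, -0.098, 0.001], [0.002, 0.007, -1.0]]
ft_force: [0.4, -0.1, -0.2]
width: 0.553
gripper_force: 0.0
```

Run:
```python
from h import *
s=ctrl.sense(); print(s['tool_pos'])
C={c:grab(c) for c in('side','top')}
o=np.array([.5586,.0737]); R=np.array([[.995,.101],[-.101,.995]])
for c in C:
    P=cloud(C[c]); L=(P[...,:2]-o)@R*1000; z=P[...,2]
    h=cv2.cvtColor(C[c]['pixels'],cv2.COLOR_RGB2HSV)
    org=(h[...,0]>=3)&(h[...,0]<=22)&(h[...,1]>130)&(h[...,2]>120)&(abs(L[...,1])<40)
    for n,sg in(('front',-1),('rear',1)):
        k=org&(abs(L[...,0]-80*sg)<25)&(z>.108)&(z<.14)
        if k.sum()>4:
            r=cv2.minAreaRect(L[k].astype(np.float32)); top=k&(z>.122)
            print(c,n,k.sum(),np.round(r[0],1),np.round(r[1],1),round(r[2],1),'top',np.round(np.median(L[top],axis=0),1),np.round(np.median(P[top],0)*1000,1))
        kk=(abs(L[...,0]-80*sg)<28)&(abs(L[...,1])<40)&(z>.1)&(z<.14)
        if kk.sum()>4: r=cv2.minAreaRect(L[kk].astype(np.float32)); print(c,n,'all',kk.sum(),np.round(r[0],1),np.round(r[1],1))
    k=(abs(L[...,0])<40)&(L[...,1]>40)&(L[...,1]<75)&(z>.1)&(z<.122)
    if k.sum()>4: r=cv2.minAreaRect(L[k].astype(np.float32)); print(c,'tab',k.sum(),np.round(r[0],1),np.round(r[1],1),round(r[2],1))
```

```text
[0.58647611 0.33057886 0.18265623]
side front 41 [-81.5  -6.3] [34.4 14.8] 75.0 top [-83.5 -11.3] [475.6  70.9 130.4]
side front all 136 [-82.7   0.7] [44.8 64. ]
side rear 51 [78.8 -2. ] [38.6 19.6] 76.3 top [77.5 -8.4] [635.2  57.7 128.8]
side rear all 133 [79.2  1.1] [76.7 39.1]
side tab 112 [-3.3 54.6] [70.7 21.8] 1.0
top front 63 [-80.7  -0.7] [36.6 13.2] 88.5 top [-82.8  -7. ] [476.1  75.  129.5]
top front all 232 [-83.7   1.9] [40. 78.]
top rear 64 [81.1 -0.4] [14.9 35.2] 4.7 top [77.1 -6.5] [634.3  59.2 129.6]
top rear all 223 [78.7  2.7] [62.3 39.5]
top tab 97 [-1.6 54.2] [57.1  8.5] 0.0
```

>>> {"api": "drive_tool", "payload": {
  "plan": [
    [-40,-12,0,0,0,0],
    [-85,-27,0,0,0,0],
    [-130,-42,0,0,0,0],
    [-175,-56,0,0,0,0],
    [-215,-69,0,0,0,0],
    [-245,-78,0,0,0,0],
    [-257,-82,0,0,0,0],
    [-259,-83,0,0,0,0],
    [-259,-83,0,0,0,0],
    [-259,-83,0,0,0,0]
  ]
}}

```text
time_s: 17.0
tool_pos: [0.4761, 0.0795, 0.1781]
orientation: [[0.1, 0.995, -0.001], [0.995, -0.1, 0.0], [0.0, -0.001, -1.0]]
ft_force: [0.2, 0.7, 0.6]
width: 0.551
gripper_force: 0.0
```

>>> {"api": "drive_tool", "payload": {
  "plan": [
    [0,0,30,0,0,0],
    [0,0,60,0,0,0],
    [0,0,85,0,0,0],
    [0,0,100,0,0,0],
    [0,0,108,0,0,0],
    [0,0,108,0,0,0],
    [0,0,108,0,0,0]
  ]
}}

```text
time_s: 17.7
tool_pos: [0.4767, 0.0791, 0.0712]
orientation: [[0.1, 0.995, 0.001], [0.995, -0.1, -0.0], [0.0, 0.001, -1.0]]
ft_force: [-0.7, 0.2, 0.5]
width: 0.55
gripper_force: 0.0
```

>>> {"api": "drive_tool", "payload": {
  "plan": [
    [2,1,0,0,0,0],
    [2,1,0,0,0,0],
    [2,1,0,0,0,0],
    [2,1,0,0,0,0],
    [2,1,0,0,0,0],
    [2,1,0,0,0,0],
    [2,1,0,0,0,0]
  ],
  "fingers": 1,
  "newtons": 40
}}

```text
time_s: 18.4
tool_pos: [0.4782, 0.0806, 0.071]
orientation: [[0.101, 0.995, 0.002], [0.995, -0.101, -0.0], [0.0, 0.002, -1.0]]
ft_force: [3.4, -1.6, 3.3]
width: 0.436
gripper_force: 39.7
```

Width of about 38 mm means the tips closed around the 40 mm flange rather than the wing. I open, rise 11 mm and close again.

>>> {"api": "drive_tool", "payload": {
  "plan": [
    [0,0,0,0,0,0],
    [0,0,0,0,0,0],
    [0,0,0,0,0,0],
    [0,0,-11,0,0,0],
    [0,0,-11,0,0,0],
    [0,0,-11,0,0,0]
  ],
  "fingers": -0.1
}}

```text
time_s: 19.0
tool_pos: [0.4776, 0.0807, 0.0821]
orientation: [[0.101, 0.995, 0.001], [0.995, -0.101, -0.0], [0.0, 0.001, -1.0]]
ft_force: [-1.0, 0.1, 0.0]
width: 0.551
gripper_force: 0.0
```

>>> {"api": "drive_tool", "payload": {
  "plan": [
    [0,0,0,0,0,0],
    [0,0,0,0,0,0],
    [0,0,0,0,0,0],
    [0,0,0,0,0,0],
    [0,0,0,0,0,0],
    [0,0,0,0,0,0],
    [0,0,0,0,0,0]
  ],
  "fingers": 1,
  "newtons": 50
}}

```text
time_s: 19.7
tool_pos: [0.4778, 0.0806, 0.0817]
orientation: [[0.101, 0.995, 0.001], [0.995, -0.101, -0.0], [0.0, 0.001, -1.0]]
ft_force: [5.5, -0.0, -1.9]
width: 0.127
gripper_force: 51.8
```

>>> {"api": "drive_tool", "payload": {
  "plan": [
    [0,1,4,0,0,0],
    [0,1,8,0,0,0],
    [0,1,11,0,0,0],
    [0,1,13,0,0,0],
    [0,1,14,0,0,0],
    [0,1,14,0,0,0]
  ]
}}

```text
time_s: 20.3
tool_pos: [0.4782, 0.0806, 0.0689]
orientation: [[0.1, 0.995, -0.001], [0.995, -0.1, -0.0], [-0.0, -0.001, -1.0]]
ft_force: [-4.6, 0.5, 14.6]
width: 0.125
gripper_force: 53.9
```

>>> {"api": "drive_tool", "payload": {
  "plan": [
    [0,0,2,0,0,0.1],
    [0,0,2,0,0,0.22],
    [0,0,2,0,0,0.34],
    [0,0,2,0,0,0.46],
    [0,0,2,0,0,0.58],
    [0,0,2,0,0,0.7],
    [0,0,2,0,0,0.82],
    [0,0,2,0,0,0.94],
    [0,0,2,0,0,1.06],
    [0,0,2,0,0,1.18],
    [0,0,2,0,0,1.3],
    [0,0,2,0,0,1.4],
    [0,0,2,0,0,1.48],
    [0,0,2,0,0,1.52],
    [0,0,2,0,0,1.52]
  ]
}}

```text
time_s: 21.8
tool_pos: [0.4756, 0.0835, 0.0684]
orientation: [[0.999, -0.05, -0.007], [-0.05, -0.999, 0.005], [-0.007, -0.004, -1.0]]
ft_force: [-18.8, 10.8, 34.8]
width: 0.121
gripper_force: 57.1
```

```bash
python3 -c "
from h import *
s=ctrl.sense(); print(s['wrist_torque'],s['joints'])"
```

```text
[1.7513758  3.31526672 0.1121882 ] [-0.08015898  0.06893212  1.96407804  0.00456214  1.11599507  1.53854859]
```

Turned to its stop (1.52 rad). I ease the pressure, release and rise.

>>> {"api": "drive_tool", "payload": {
  "plan": [
    [0,0,-2,0,0,-0.03],
    [0,0,-3,0,0,-0.03],
    [0,0,-3,0,0,-0.03]
  ]
}}

```text
time_s: 22.1
tool_pos: [0.4752, 0.0834, 0.0687]
orientation: [[1.0, -0.02, -0.007], [-0.02, -1.0, 0.005], [-0.007, -0.005, -1.0]]
ft_force: [-10.4, 9.6, 16.4]
width: 0.121
gripper_force: 54.4
```

>>> {"api": "drive_tool", "payload": {
  "plan": [
    [0,0,0,0,0,0],
    [0,0,0,0,0,0],
    [0,0,0,0,0,0],
    [0,0,-10,0,0,0],
    [0,0,-30,0,0,0],
    [0,0,-65,0,0,0],
    [0,0,-100,0,0,0],
    [0,0,-110,0,0,0],
    [0,0,-110,0,0,0]
  ],
  "fingers": -0.1
}}

```text
time_s: 23.0
tool_pos: [0.4795, 0.0804, 0.1805]
orientation: [[1.0, -0.02, 0.004], [-0.02, -1.0, -0.0], [0.004, 0.0, -1.0]]
ft_force: [1.0, -0.4, -0.4]
width: 0.553
gripper_force: 0.0
```

>>> {"api": "drive_tool", "payload": {
  "plan": [
    [20,2,0,0,0,-0.12],
    [50,4,0,0,0,-0.25],
    [80,6,0,0,0,-0.38],
    [110,8,0,0,0,-0.51],
    [135,10,0,0,0,-0.64],
    [152,12,0,0,0,-0.77],
    [159,12,0,0,0,-0.9],
    [159,12,0,0,0,-1.03],
    [159,12,0,0,0,-1.16],
    [159,12,0,0,0,-1.29],
    [159,12,0,0,0,-1.41],
    [159,12,0,0,0,-1.49],
    [159,12,0,0,0,-1.49],
    [159,12,0,0,0,-1.49]
  ]
}}

```text
time_s: 24.4
tool_pos: [0.6359, 0.0654, 0.1767]
orientation: [[0.103, 0.995, -0.003], [0.995, -0.103, 0.0], [-0.0, -0.003, -1.0]]
ft_force: [0.6, -0.3, -0.2]
width: 0.551
gripper_force: 0.0
```

Run:
```python
from h import *
s=ctrl.sense(); print(s['tool_pos'],s['orientation'][:,0])
C={c:grab(c) for c in('side','top')}
o=np.array([.5586,.0737]); R=np.array([[.995,.101],[-.101,.995]])
for c in C:
    P=cloud(C[c]); L=(P[...,:2]-o)@R*1000; z=P[...,2]
    h=cv2.cvtColor(C[c]['pixels'],cv2.COLOR_RGB2HSV)
    org=(h[...,0]>=3)&(h[...,0]<=22)&(h[...,1]>130)&(h[...,2]>100)&(abs(L[...,1])<40)
    for n,sg in(('front',-1),('rear',1)):
        k=org&(abs(L[...,0]-80*sg)<28)&(z>.098)&(z<.14)
        if k.sum()>4:
            r=cv2.minAreaRect(L[k].astype(np.float32)); print(c,n,k.sum(),np.round(r[0],1),np.round(r[1],1),round(r[2],1),np.percentile(z[k],[50,90]))
a=C['side']['pixels'][:,:,::-1][140:280,240:400]; b=C['top']['pixels'][:,:,::-1][170:320,160:360]
cv2.imwrite('pics/p7.png',cv2.convertScaleAbs(np.hstack([cv2.resize(a,(400,350)),cv2.resize(b,(400,350))]),alpha=1.4,beta=15))
```

```text
[0.63593598 0.06540285 0.17670439] [ 1.02860894e-01  9.94695749e-01 -4.98048706e-05]
side front 76 [-77.6  -2.1] [43.1 12. ] 3.5 [0.11712216 0.12513842]
side rear 57 [79.4 -3.7] [13.2 37.3] 3.2 [0.12710768 0.13367267]
```

View pics/p7.png

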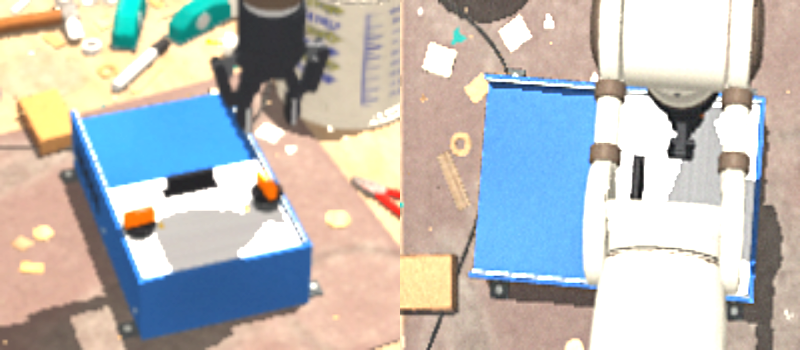

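The front wing is turned across the slide direction and sits about 9 mm lower, so it is caught. The cover is shut and the rear wing is still along the slide, under the open fingers. I descend on the rear stud.

>>> {"api": "drive_tool", "payload": {
  "plan": [
    [0,2,30,0,0,0],
    [0,2,60,0,0,0],
    [0,2,82,0,0,0],
    [0,2,92,0,0,0],
    [0,2,95,0,0,0],
    [0,2,95,0,0,0],
    [0,2,95,0,0,0]
  ]
}}

```text
time_s: 25.2
tool_pos: [0.6401, 0.0651, 0.0852]
orientation: [[0.101, 0.995, 0.003], [0.995, -0.101, -0.0], [0.0, 0.003, -1.0]]
ft_force: [0.5, -0.4, -0.2]
width: 0.551
gripper_force: 0.0
```

>>> {"api": "drive_tool", "payload": {
  "plan": [
    [0,0,0,0,0,0],
    [0,0,0,0,0,0],
    [0,0,0,0,0,0],
    [0,0,0,0,0,0],
    [0,0,0,0,0,0],
    [0,0,0,0,0,0],
    [0,0,0,0,0,0]
  ],
  "fingers": 1,
  "newtons": 50
}}

```text
time_s: 25.9
tool_pos: [0.6381, 0.0657, 0.0836]
orientation: [[0.101, 0.995, -0.002], [0.995, -0.101, 0.001], [0.0, -0.002, -1.0]]
ft_force: [-4.6, 1.8, 4.0]
width: 0.119
gripper_force: 51.5
```

>>> {"api": "drive_tool", "payload": {
  "plan": [
    [0,-1,4,0,0,0],
    [0,-1,8,0,0,0],
    [0,-1,11,0,0,0],
    [0,-1,13,0,0,0],
    [0,-1,15,0,0,0],
    [0,-1,15,0,0,0]
  ]
}}

```text
time_s: 26.5
tool_pos: [0.6385, 0.0657, 0.0721]
orientation: [[0.1, 0.995, 0.001], [0.995, -0.1, 0.0], [0.0, 0.001, -1.0]]
ft_force: [-11.2, 1.9, 18.6]
width: 0.121
gripper_force: 53.5
```

>>> {"api": "drive_tool", "payload": {
  "plan": [
    [0,-1,2,0,0,0.1],
    [0,-1,2,0,0,0.22],
    [0,-1,2,0,0,0.34],
    [0,-1,2,0,0,0.46],
    [0,-1,2,0,0,0.58],
    [0,-1,2,0,0,0.7],
    [0,-1,2,0,0,0.82],
    [0,-1,2,0,0,0.94],
    [0,-1,2,0,0,1.06],
    [0,-1,2,0,0,1.18],
    [0,-1,2,0,0,1.3],
    [0,-1,2,0,0,1.4],
    [0,-1,2,0,0,1.48],
    [0,-1,2,0,0,1.52],
    [0,-1,2,0,0,1.52]
  ]
}}

```text
time_s: 28.0
tool_pos: [0.637, 0.067, 0.0719]
orientation: [[0.999, -0.05, -0.0], [-0.05, -0.999, 0.002], [-0.0, -0.002, -1.0]]
ft_force: [-17.1, 5.3, 29.7]
width: 0.121
gripper_force: 54.9
```

>>> {"api": "drive_tool", "payload": {
  "plan": [
    [0,0,-2,0,0,-0.03],
    [0,0,-3,0,0,-0.03],
    [0,0,-3,0,0,-0.03]
  ]
}}

```text
time_s: 28.3
tool_pos: [0.6366, 0.067, 0.0722]
orientation: [[1.0, -0.02, -0.001], [-0.02, -1.0, 0.002], [-0.001, -0.002, -1.0]]
ft_force: [-11.5, 5.9, 15.9]
width: 0.123
gripper_force: 53.2
```

>>> {"api": "drive_tool", "payload": {
  "plan": [
    [0,0,0,0,0,0],
    [0,0,0,0,0,0],
    [0,0,0,0,0,0],
    [0,0,-10,0,0,0],
    [0,0,-30,0,0,0],
    [0,0,-65,0,0,0],
    [0,0,-100,0,0,0],
    [0,0,-140,0,0,0],
    [100,0,-150,0,0,0],
    [140,0,-150,0,0,0],
    [140,0,-150,0,0,0],
    [140,0,-150,0,0,0]
  ],
  "fingers": -0.1
}}

```text
time_s: 29.5
tool_pos: [0.7798, 0.0614, 0.2145]
orientation: [[1.0, -0.021, -0.003], [-0.021, -1.0, 0.0], [-0.003, 0.0, -1.0]]
ft_force: [-0.5, -0.4, -1.3]
width: 0.55
gripper_force: 0.0
```

Run:
```python
from h import *
C={'side':grab('side')}
o=np.array([.5586,.0737]); R=np.array([[.995,.101],[-.101,.995]])
for c in C:
    P=cloud(C[c]); L=(P[...,:2]-o)@R*1000; z=P[...,2]
    h=cv2.cvtColor(C[c]['pixels'],cv2.COLOR_RGB2HSV)
    org=(h[...,0]>=3)&(h[...,0]<=22)&(h[...,1]>130)&(h[...,2]>100)&(abs(L[...,1])<40)
    for n,sg in(('front',-1),('rear',1)):
        k=org&(abs(L[...,0]-80*sg)<28)&(z>.098)&(z<.14)
        if k.sum()>4:
            r=cv2.minAreaRect(L[k].astype(np.float32)); print(c,n,k.sum(),np.round(r[0],1),np.round(r[1],1),round(r[2],1),np.percentile(z[k],[50,90]))
    k=(abs(L[...,0])<40)&(L[...,1]>40)&(L[...,1]<75)&(z>.1)&(z<.122)
    r=cv2.minAreaRect(L[k].astype(np.float32)); print('tab',np.round(r[0],1))
cv2.imwrite('pics/p8.png',cv2.resize(C['side']['pixels'][:,:,::-1][140:280,240:400],None,fx=4,fy=4))
```

```text
side front 76 [-81.1  -1.9] [15.3 35.4] 86.5 [0.11603672 0.12459262]
side rear 74 [79.4 -1.3] [43.1 12.3] 10.3 [0.11555443 0.12491669]
tab [-2.3 54. ]
```

View pics/p8.png

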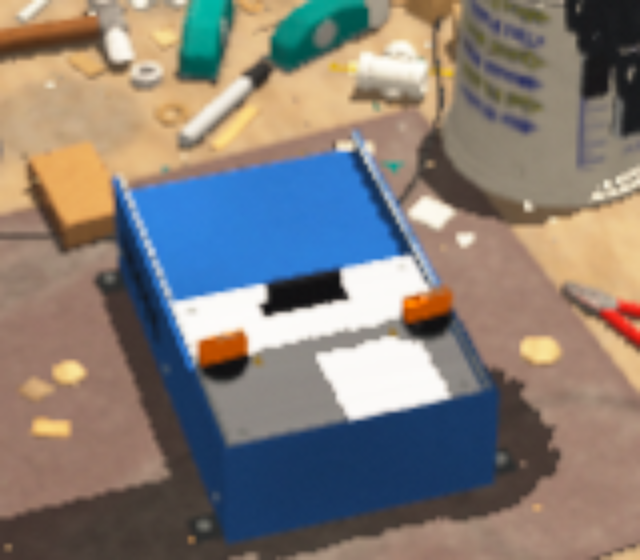

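Both wings lie across the slide at the same lowered height, (222,348) and (428,305), and the cover is shut. The gripper looks near the bucket, so I draw it back before handing in.

>>> {"api": "drive_tool", "payload": {
  "plan": [
    [-30,0,-5,0,0,0],
    [-70,0,-10,0,0,0],
    [-100,0,-10,0,0,0],
    [-110,0,-10,0,0,0],
    [-110,0,-10,0,0,0]
  ]
}}

```text
time_s: 30.05
tool_pos: [0.6648, 0.0651, 0.2315]
orientation: [[1.0, -0.02, 0.002], [-0.02, -1.0, -0.0], [0.002, 0.0, -1.0]]
ft_force: [0.8, -0.2, -0.3]
width: 0.549
gripper_force: 0.0
```

```bash
python3 -c "
from cell import ctrl
print(ctrl.sense()['ft_force']); print(ctrl.sign_off())"
```

```text
[ 0.8491354  -0.23860926 -0.25386376]
the job is handed in; nothing more can be done
None
```

I handed the job in at about 30 s: the battery stands upright in the bay, the cover is shut, and both studs are turned and look caught in the last pictures; sign-off returned no verdict.

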